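# Tip the ball knob out of the parts bin, keep the hinge in

### The job

Lift the small grey parts bin out from between its dividers on the slatted rack, set it level in the middle of the cork pad and let go, so that you can then take it by its two sides with its mouth free. Tip it mouth-down to about 40 degrees, never past 60, low over the shallow tray and keep it tipped until the round white knob has rolled out into the tray, the hinge staying in the bin; then bring it level and stand it back in the middle of the pad. Do not pick or push the knob with the fingers or let it fall from high up, and leave the other things where they are.

Things in the scene. Friction and masses are not known exactly. Their poses are not given: they have to be found in the camera images.
- bin_c (a point): Centre (half-way up) of the grey plastic parts bin, loose, 0.16 kg, open on top: 66 mm long (x), 54 wide (y), 56 high, walls and floor 3 mm. Its -x end is the mouth: an opening 40 mm wide, from a flat sill (13 mm deep, its top 5 mm above the underside, 2.2 mm above the inner floor) up to a cross-bar over the end at 40 to 56 mm height. x points from mouth to closed back wall, z up.
- bin: The same bin; origin at the centre of its underside. At the start its mouth faces away from the robot; knob and hinge lie inside. Between the dividers it can be gripped only over its ends (cross-bar and back wall), a finger then standing before the mouth. The knob rolls over the sill when the bin is tipped mouth-down about 33 degrees or more; the flat hinge may slide up to the sill but stays in at 40 degrees.
- knob: Centre of the white ceramic ball-shaped drawer knob, 28 mm in diameter, 35 g, with a small flush brass insert; loose in the bin, on the mouth side. Axes meaningless (it rolls).
- hinge_c (a point): Centre of the small chrome door hinge folded shut, 44 mm (y) by 28 mm (x), 5 to 7 mm thick, 35 g, lying loose and flat on the bin's floor against the back wall.
- bay: The two upright aluminium dividers between which the bin stands on a 2 mm plate, fixed on the rack: each 60 mm long (x), 4 thick, 50 high, inner faces 68 mm apart (y), so 7 mm free beside each bin side; lift the bin straight up 60 mm to clear. Origin at the centre of their base, on the rack's top.
- rack: Slatted aluminium rack, 740 mm (y) by 208 mm (x), top 60 mm above the table; fixed; origin on the table under its centre.
- pad: Cork pad, 140 mm square, 4 mm thick, fixed on the table; origin at the centre of its underside, so its top is 4 mm higher.
- tray: Shallow square aluminium tray, 140 mm outside, walls 4 mm thick and 30 mm high, fixed on the table; origin at the centre of its underside. Pad and tray lie one to the robot's left, one to its right, either way round.
- foot_a: Black plastic furniture foot, 50 mm in diameter at the top, 40 mm high, on the rack about 90 mm to one side of the bin; origin at its underside. Leave alone.
- foot_b: The other such foot, on the other side of the bin. Leave alone.
- dustpan: Blue plastic dustpan with its brush clipped on, 240 by 150 mm, 48 mm high, at the left end of the rack. Leave alone.
- jar: Glass jar with steel lid, 60 mm in diameter, 80 mm high, at the right end of the rack. Leave alone.
- tape: Black tape measure, 65 by 36 mm, 60 mm high, on the table between pad and tray. Leave alone.
- driver: Screwdriver with black handle lying on the table to the left of pad and tray. Leave alone.
Mind the look-alikes: they are no part of the job. Leave any blue or red look-alike of the bin alone.

How it is judged:
By the outcome, as a careful person would: the job done as asked, in the order asked, and still so for the second after the job is handed in, with the robot touching nothing.
It also fails if it takes over 72 s, if anything falls off the work surface, if the arm or the gripper's body presses on something with over 40 N, if the wrist force passes 120 N, or if a joint passes its speed limit or range.

### The arm

A 7-joint arm with a two-finger parallel gripper is mounted at the origin on the work surface. World frame = base frame: x ahead of the robot, y to its left, z up, the work surface at z = 0. Lengths are in m, angles in rad, forces in N, time in s.
With the tool pointing down it reaches from about 0.35 to 0.9 m from the base axis. Payload 8.1 kg.
Tool frame: the origin (TCP) lies on the centre line of the jaws, within the pads' length; the fingertips stand 22 mm ahead of it and the grasp point (between the pads) lies 3 mm ahead of it; z points along the fingers, y is the direction in which the jaws open and shut (so a half turn about z gives the same grasp; the last joint's range is limited). The gripper opens to 92 mm and grips with 3 to 60 N. Pads are 19 mm wide; open, the fingers measure 130 mm over their backs; the gripper's body (75 mm by 190 mm) begins 47 mm behind the grasp point.
Start: joints at [-0.103, 0.434, 0.025, 1.573, -0.012, 1.134, -0.075], TCP at [0.625, -0, 0.249] pointing down, gripper open.
Joint ranges: [-2.62, 2.62], [-0.44, 2.09], [-1.27, 1.32], [0.08, 2.57], [-1.32, 4.46], [0.12, 2], [-2.74, 2.74]. Speed limits (rad/s): [2.22, 2.22, 3.01, 3.01, 3.14, 3.14, 3.14].

### API

Orientations are given as a rotation vector (axis times angle).
In Python, from cell import arm gives the robot as it stands.
- The arm moves only by the shell command python3 -m pendant 'ROWS' [FORCE]. ROWS is JSON, a list that holds one entry, the list of rows, each a list of 7 numbers: the shift along the tool's x, y, z in units of 0.04 m (1.0 is 0.04 m), then the turn, a rotation vector about the tool's x, y, z in units of 0.08 rad (1.0 is 0.08 rad), then the closure, from 0 (fully open) to 1 (shut). In form: [[[tx, ty, tz, ax, ay, az, fingers], ...]]. A call has 1 to 20 rows; each row shifts and turns the commanded pose from where the row before left it, along the tool's axes as they then stand; what a row does not reach is not made up. A row lasts 1/12 s, in which the tool goes at most 41.7 mm and 7.16 degrees, less where a joint would pass 70% of its speed; a pose out of reach is approached as far as the arm can. A call with a number of a shift or a turn outside -1 to 1 is refused whole. A call with a gripper value outside its range is refused whole. The fingers move at their own pace and stop on an object; FORCE is the grip in N (left out, the last holds). Time passes only in rows, so rows that do not move let the fingers close. It gives the time, the measured TCP pose, the force and the opening at its end, in the units of the state.
- arm.observe(): the state, without advancing time (a new reading comes with each control period).
- arm.get_image(name): name is "scene" or "side" or "wrist"; returns a dict with "img" (400x640x3 uint8, red, green, blue), "z_map" (400x640 float32, m along the optical axis (not along the pixel's ray), 0 where there is no reading), "K" (3x3 intrinsics, pixels), "k1" (the pictures are not rectified: a ray, as slopes to the right and down, at radius r is drawn at 1 + k1 r^2 times it, then the intrinsics apply), "R" (3x3) and "t" (3): a world point X has camera coordinates R X + t. Camera axes: x right, y down, z forward; pixel columns grow to the right and rows downward; lengths in m; the calibration is good to about 2 mm. A picture is of the moment at which its call begins.
- arm.sign_off(): hands the job in, once; it reports no verdict.
The state is a dict: "clock": time; "joints": joint angles; "dq": joint speeds; "joint_efforts": joint torques, N m; "position": TCP position; "ee_rot": TCP orientation; "force": force on the tool from outside, world axes, zero at the start; "ft_torque": the same for the moment, N m; "width": opening from 0.0 (shut) to 1.0 (fully open).
Only numpy, scipy, OpenCV 4.12 (cv2) and the standard library are available. Lean on these libraries where they do the work, as an engineer would, in place of code of your own. Each camera call takes 0.05 s, during which the arm holds its last target.

## Working session

There is one attempt and no reset: what is moved stays moved. The work goes in short steps, Python scripts to look and compute and a shell command to move; the robot and the scene stay as the last step left them, time stands still between calls to the robot, and variables do not carry over. Pictures are saved under pics/ and viewed, and the job is handed in when it is done.

```bash
ls; mkdir -p pics
cat > h.py <<'E'
import numpy as np, cv2
from cell import arm
from scipy.spatial.transform import Rotation as Ro
def grab(n,tag):
    d=arm.get_image(n); cv2.imwrite(f'pics/{tag}.png',d['img'][:,:,::-1]); np.savez(f'pics/{tag}.npz',**d); return d
def load(tag): return dict(np.load(f'pics/{tag}.npz'))
def ray(d,u,v):
    K=d['K']; D=np.array([float(d['k1']),0,0,0,0])
    p=cv2.undistortPoints(np.array([[[u,v]]],float),K,D)[0,0]
    R=d['R'];t=d['t']; return -R.T@t, R.T@np.array([p[0],p[1],1.])
def onz(d,u,v,z):
    c,r=ray(d,u,v); return c+r*(z-c[2])/r[2]
def zpt(d,u,v):
    c,r=ray(d,u,v); return c+r*d['z_map'][int(round(v)),int(round(u))]
def tri(L):
    A=np.zeros((3,3));b=np.zeros(3)
    for d,u,v in L:
        c,r=ray(d,u,v); r=r/np.linalg.norm(r); P=np.eye(3)-np.outer(r,r); A+=P;b+=P@c
    X=np.linalg.solve(A,b)
    res=[np.linalg.norm((np.eye(3)-np.outer(r,r)/(r@r))@(X-c)) for c,r in [ray(*l) for l in L]]
    return X,res
def proj(d,X):
    X=np.asarray(X,float); p,_=cv2.projectPoints(X.reshape(1,1,3),cv2.Rodrigues(d['R'])[0],d['t'],d['K'],np.array([float(d['k1']),0,0,0,0])); return p.ravel()
E
python3 - <<'E'
from h import *
for n in ['scene','side','wrist']:
    d=grab(n,n+'0'); print(n,(-d['R'].T@d['t']).round(3),d['R'][2].round(3),d['K'][0,0],d['k1'])
print(arm.observe())
E
```

```text
pics
scene [0.987 0.206 0.867] [-0.508 -0.2   -0.838] 372.4954599803184 -0.08946146861117772
side [0.335 0.882 1.052] [ 0.138 -0.657 -0.742] 451.79685601300685 -0.11014475268539414
wrist [0.625 0.076 0.384] [-0.001 -0.283 -0.959] 288.4397116635085 -0.03057554922277667
{'clock': 0.15, 'joints': array([-0.10259996,  0.43505679,  0.02503375,  1.57385568, -0.01162024,
        1.1339984 , -0.07509344]), 'dq': array([ 0.00035562, -0.00186719, -0.00280409, -0.0021704 , -0.00141748,
        0.00037738, -0.00169911]), 'joint_efforts': array([ 9.13879558e-04, -6.68263149e+01,  9.85680185e-01, -3.14695251e+01,
       -6.03506877e-02,  3.94195947e-02,  8.07748006e-05]), 'position': array([ 6.24654612e-01, -7.12481571e-05,  2.48142279e-01]), 'ee_rot': array([-2.22105300e+00, -2.22077663e+00,  1.42290119e-03]), 'force': array([ 0.11403726, -0.02531877,  0.02190904]), 'ft_torque': array([-0.0030937 ,  0.02702522,  0.02850998]), 'width': 0.9997045417561785}
```

View pics/scene0.png

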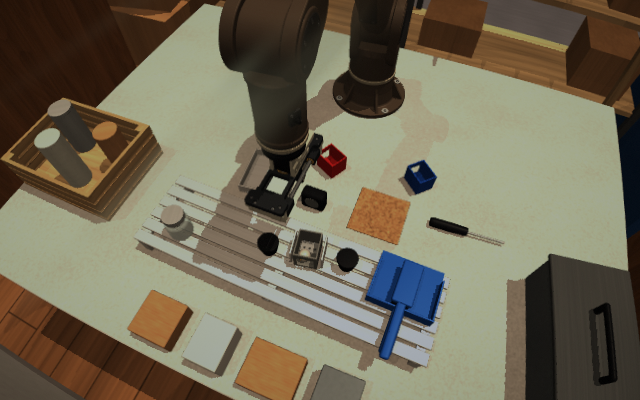

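View pics/side0.png

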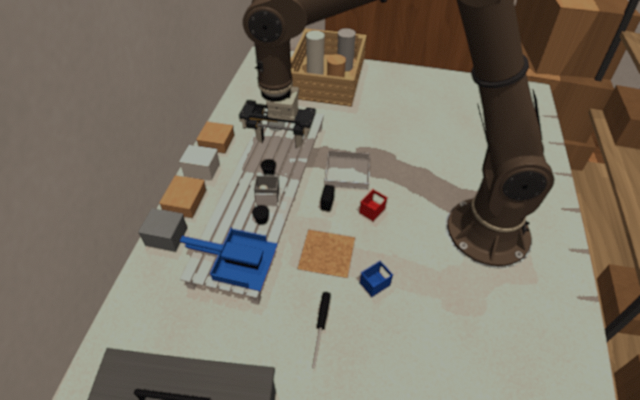

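View pics/wrist0.png

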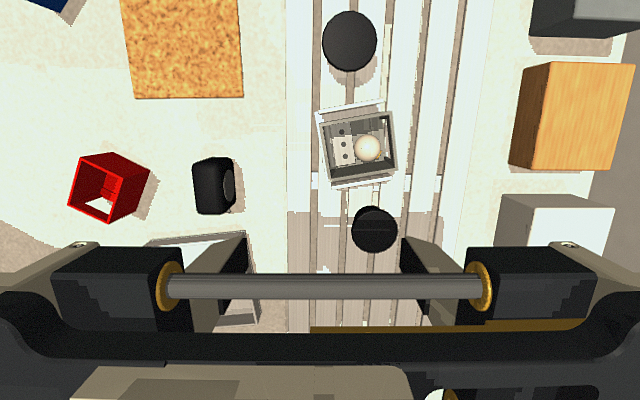

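Wrist view: the grey bin, with the white knob, hinge and dividers, is at about (358,148). The feet are at (350,40) and (375,229), the pad at (185,45), the red bin at (107,187) and the tape at (213,185). The tray, at (205,270), is partly hidden. The bin candidates are grey (358,148), red (107,187) and blue (45,0). Only the grey one stands between dividers on the rack with the knob and hinge inside. I'll enlarge that one to confirm.

Run:
```python
from h import *
d=load('wrist0'); c=d['img'][85:205,300:420,::-1]; a=cv2.resize(c,None,fx=5,fy=5,interpolation=cv2.INTER_CUBIC)
cv2.imwrite('pics/crop_w0.png',a)
d=load('scene0'); c=d['img'][220:280,280:340,::-1]; cv2.imwrite('pics/crop_s0.png',cv2.resize(c,None,fx=8,fy=8,interpolation=cv2.INTER_CUBIC))
d=load('side0'); c=d['img'][160:220,235:295,::-1]; cv2.imwrite('pics/crop_i0.png',cv2.resize(c,None,fx=8,fy=8,interpolation=cv2.INTER_CUBIC))
```

```text
(no output)
```

View pics/crop_w0.png

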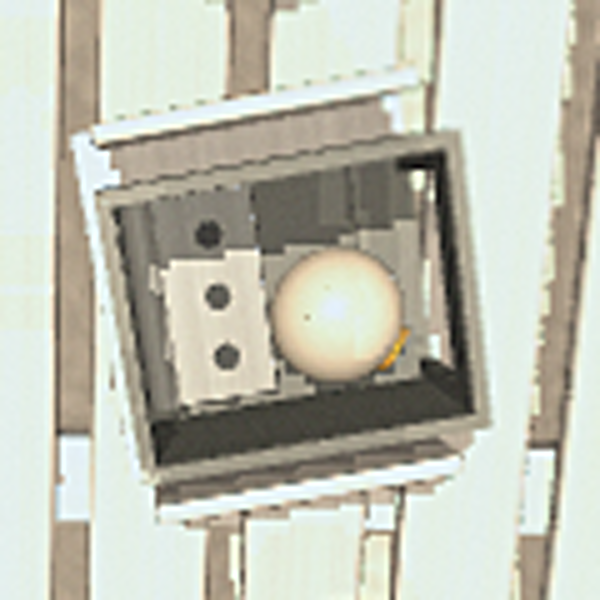

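View pics/crop_s0.png

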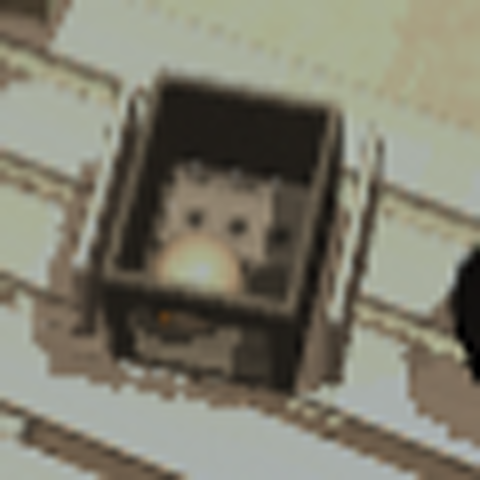

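View pics/crop_i0.png

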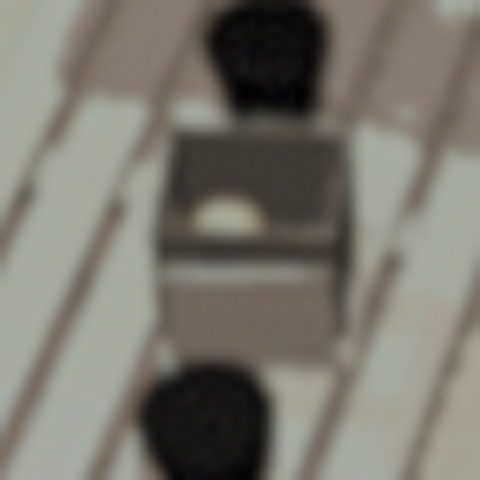

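The enlarged crops confirm it: this is the grey bin, with the knob on the far side by the mouth and the hinge against the near back wall. The rim corners in the wrist view are (319,125), (391,111), (398,170) and (330,181). Next I'll triangulate the bin, then the pad and tray.

Run:
```python
from h import *
w=load('wrist0');s=load('scene0')
W=[(319.4,125),(391,111.4),(398,170),(330,180.6)];S=[(322.5,232.9),(317.5,259.4),(293,255),(300,229.4)]
P=[]
for a,b in zip(W,S):
    X,r=tri([(w,*a),(s,*b)]); P.append(X); print('tri',X.round(4),np.round(r,4),'wrist onz.118',onz(w,*a,.118).round(4),'scene',onz(s,*b,.118).round(4))
for nm,Q in [('w',[onz(w,*a,.118) for a in W]),('s',[onz(s,*b,.118) for b in S]),('tri',P)]:
    Q=np.array(Q); c=Q.mean(0); e=(Q[1]+Q[2]-Q[0]-Q[3])/2; f=(Q[0]+Q[1]-Q[2]-Q[3])/2
    print(nm,c.round(4),'L',np.linalg.norm(e),'W',np.linalg.norm(f),'yaw',np.degrees(np.arctan2(e[1],e[0])),np.degrees(np.arctan2(-f[0],f[1])))
# depth around
for u,v in [(356,118),(395,140),(364,176),(324,150)]: print(zpt(w,u,v).round(4))
# pad mask scene/side
for n in ['scene0','side0','wrist0']:
    d=load(n); hsv=cv2.cvtColor(d['img'],cv2.COLOR_RGB2HSV)
    m=cv2.inRange(hsv,(8,90,90),(22,255,255)); cs,_=cv2.findContours(m,0,1)
    for c in cs:
        if cv2.contourArea(c)>600:
            (x,y),wh,a=cv2.minAreaRect(c); M=cv2.moments(c); q=(M['m10']/M['m00'],M['m01']/M['m00']); print(n,(x,y),wh,onz(d,x,y,.004).round(4),onz(d,*q,.004).round(4))
```

```text
tri [0.6207 0.0726 0.1175] [0.0018 0.0018] wrist onz.118 [0.6213 0.0708 0.118 ] scene [0.6204 0.0744 0.118 ]
tri [0.6842 0.0851 0.1156] [0.0026 0.0026] wrist onz.118 [0.6844 0.0825 0.118 ] scene [0.6844 0.0881 0.118 ]
tri [0.6943 0.0322 0.1163] [0.002 0.002] wrist onz.118 [0.6942 0.0305 0.118 ] scene [0.6949 0.0347 0.118 ]
tri [0.6309 0.0219 0.1173] [0.0017 0.0017] wrist onz.118 [0.631  0.0204 0.118 ] scene [0.6313 0.0238 0.118 ]
w [0.6577 0.0511 0.118 ] L 0.06408285058072216 W 0.05217317909012887 yaw 9.790991115413124 10.796513436256253
s [0.6578 0.0552 0.118 ] L 0.06504545556210692 W 0.05306941503930655 yaw 10.862673619504799 11.640122525632792
tri [0.6575 0.053  0.1167] L 0.06450221082864435 W 0.052752356546088605 yaw 10.211185948322907 11.146284473298717
[0.6537 0.0769 0.118 ]
[0.6896 0.0578 0.1176]
[0.6667 0.0195 0.0901]
[0.6254 0.0486 0.1165]
scene0 (112.4587173461914, 393.8623962402344) (40.908042907714844, 33.186988830566406) [ 1.0984 -0.2185  0.004 ] [ 1.0908 -0.2265  0.004 ]
scene0 (75.24671936035156, 372.986083984375) (38.46437454223633, 33.16033935546875) [ 1.1003 -0.3233
[... 1570 characters left out ...]
 [ 0.9393 -0.2303  0.004 ]
side0 (630.9432373046875, 182.9405517578125) (167.33485412597656, 35.36382293701172) [-0.5071 -0.3072  0.004 ] [-0.4837 -0.3349  0.004 ]
side0 (326.5316467285156, 64.85942840576172) (74.4895248413086, 74.35906982421875) [ 0.6376 -0.7603  0.004 ] [ 0.6192 -0.7068  0.004 ]
side0 (575.7701416015625, 43.63279342651367) (88.45354461669922, 103.40534973144531) [-0.4929 -1.2462  0.004 ] [-0.4767 -1.2708  0.004 ]
wrist0 (572.647705078125, 116.15644836425781) (121.91981506347656, 109.53370666503906) [0.9462 0.0822 0.004 ] [0.9441 0.0837 0.004 ]
wrist0 (181.01315307617188, 48.486488342285156) (98.6178970336914, 122.7757568359375) [0.4535 0.1589 0.004 ] [0.456  0.1592 0.004 ]
```

Run:
```python
from h import *
d=load('side0'); c=d['img'][130:290,290:390,::-1]; cv2.imwrite('pics/crop_i1.png',cv2.resize(c,None,fx=3.7,fy=3.7,interpolation=cv2.INTER_CUBIC))
```

```text
(no output)
```

View pics/crop_i1.png

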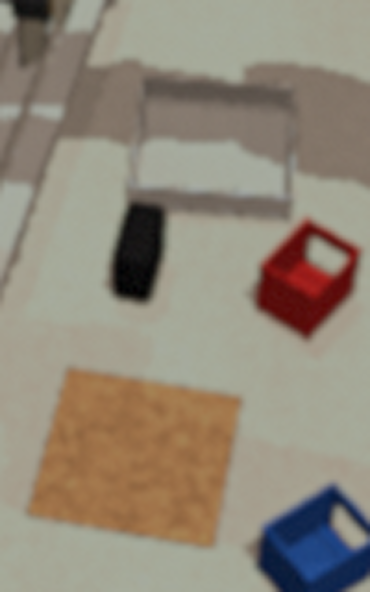

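The bin's rim triangulates to z≈0.117, against 0.118 expected. Its centre is (0.658, 0.053), its size 65×53 mm and its yaw about +10.7°. In the side crop the pad has sharp corners, the tray is above it, the tape is between them, and the red and blue bins are nearer the robot. Next I'll measure the pad, the tray and the obstacles.

```bash
python3 - <<'E'
from h import *
d=load('side0'); s=load('scene0')
f=lambda a:(a[0]/3.7+290-.37,a[1]/3.7+130-.37)
Q=np.array([onz(d,*f(a),.004) for a in [(68,368),(242,398),(215,547),(27,515)]]);print('pad side\n',Q.round(4),Q.mean(0).round(4),[np.linalg.norm(Q[i]-Q[i-1]).round(4) for i in range(4)])
hsv=cv2.cvtColor(s['img'],cv2.COLOR_RGB2HSV); m=cv2.inRange(hsv,(8,90,90),(22,255,255)); m[:, :335]=0;m[:,420:]=0;m[:180]=0;m[250:]=0
c=max(cv2.findContours(m,0,1)[0],key=cv2.contourArea); b=cv2.approxPolyDP(c,5,True)[:,0]; Q=np.array([onz(s,*p,.004) for p in b]);print('pad scene',b.tolist(),'\n',Q.round(4),Q.mean(0).round(4))
T=[(145,78),(296,88),(291,208),(131,190)]
Q=np.array([onz(d,*f(a),.03) for a in T]);print('tray side\n',Q.round(4),Q.mean(0).round(4),[np.linalg.norm(Q[i]-Q[i-1]).round(4) for i in range(4)])
for n,a,z in [('tape',(148,207),.06),('tape',(130,300),0),('red',(300,222),.056),('red',(355,250),.056),('red',(262,290),.056),('blue',(330,488),.056),('blue',(262,545),.056)]: print(n,onz(d,*f(a),z).round(3))
w=load('wrist0')
for p in [(215,145),(79,152),(149,177)]: print(proj(w,zpt(w,*p)).round(1),zpt(w,*p).round(3))
E
python3 - <<'E'
from h import *
d=load('scene0'); c=d['img'][130:260,230:350,::-1]; cv2.imwrite('pics/crop_s1.png',cv2.resize(c,None,fx=4.5,fy=4.5,interpolation=cv2.INTER_CUBIC))
E
```

```text
pad side
 [[0.5224 0.105  0.004 ]
 [0.3841 0.1053 0.004 ]
 [0.3826 0.2415 0.004 ]
 [0.522  0.2435 0.004 ]] [0.4528 0.1738 0.004 ] [np.float64(0.1385), np.float64(0.1383), np.float64(0.1362), np.float64(0.1394)]
pad scene [[363, 187], [346, 227], [397, 244], [409, 202]] 
 [[0.3869 0.1069 0.004 ]
 [0.5253 0.1052 0.004 ]
 [0.5229 0.2436 0.004 ]
 [0.3866 0.2405 0.004 ]] [0.4554 0.1741 0.004 ]
tray side
 [[ 0.522  -0.2085  0.03  ]
 [ 0.3875 -0.2243  0.03  ]
 [ 0.3726 -0.0779  0.03  ]
 [ 0.5072 -0.07    0.03  ]] [ 0.4473 -0.1452  0.03  ] [np.float64(0.1392), np.float64(0.1354), np.float64(0.1472), np.float64(0.1348)]
tape [ 0.485 -0.026  0.06 ]
tape [0.489 0.023 0.   ]
red [ 0.363 -0.04   0.056]
red [ 0.316 -0.019  0.056]
red [0.382 0.038 0.056]
blue [0.308 0.209 0.056]
blue [0.349 0.265 0.056]
[215. 145.] [ 0.482  0.044 -0.001]
[ 79. 152.] [0.295 0.036 0.   ]
[149. 177.] [ 0.386  0.001 -0.001]
```

View pics/crop_s1.png

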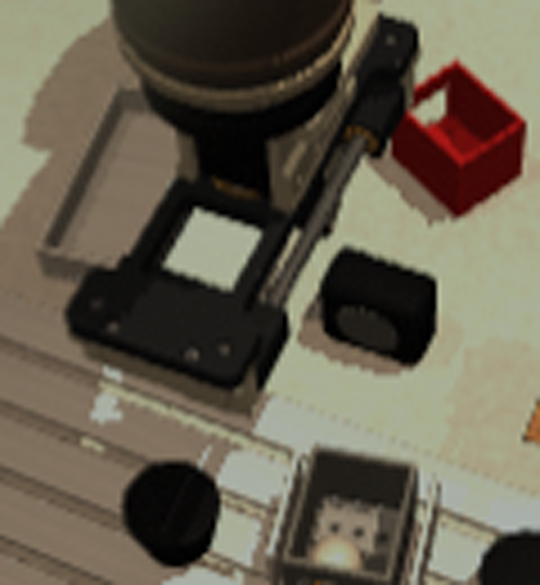

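The pad is at (0.4545, 0.174), aligned with the axes, with both views within 3 mm. The tray is near (0.447, -0.145), and I'll re-measure it from the wrist camera later. Now I'll hover over the bin and match its yaw.

```bash
python3 -m pendant '[[[0.66,0.41,0,0,0,-0.7,0],[0.66,0.42,0,0,0,-0.8,0],[0,0,0,0,0,-0.83,0],[0,0,0.5,0,0,0,0],[0,0,0,0,0,0,0],[0,0,0,0,0,0,0]]]' 20
python3 - <<'E'
from h import *
d=grab('wrist','wrist1'); o=arm.observe(); print(o['position'],Ro.from_rotvec(o['ee_rot']).as_matrix().round(3),o['joints'].round(3))
E
```

```text
clock: 0.65
position: [0.6558, 0.0533, 0.2275]
ee_rot: [-2.005, -2.416, 0.004]
force: [0.7, -0.2, 0.9]
width: 0.997
[0.65635144 0.05315918 0.22855966] [[-0.184  0.983 -0.001]
 [ 0.983  0.184 -0.   ]
 [-0.    -0.001 -1.   ]] [-0.146  0.507 -0.024  1.505  0.013  1.131  0.012]
```

View pics/wrist1.png

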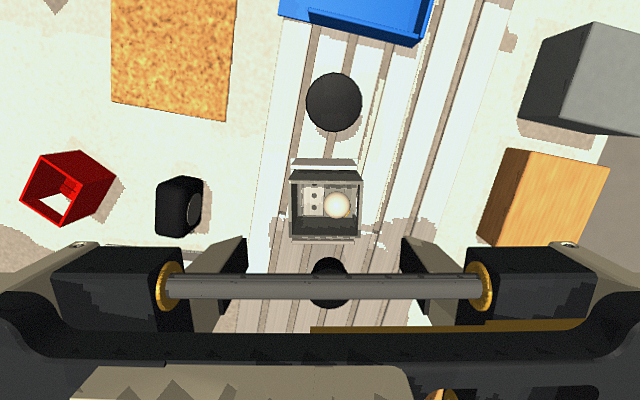

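Run:
```python
from h import *
d=load('wrist1'); c=d['img'][150:250,275:375,::-1]; cv2.imwrite('pics/crop_w1.png',cv2.resize(c,None,fx=6,fy=6,interpolation=cv2.INTER_CUBIC))
```

```text
(no output)
```

View pics/crop_w1.png

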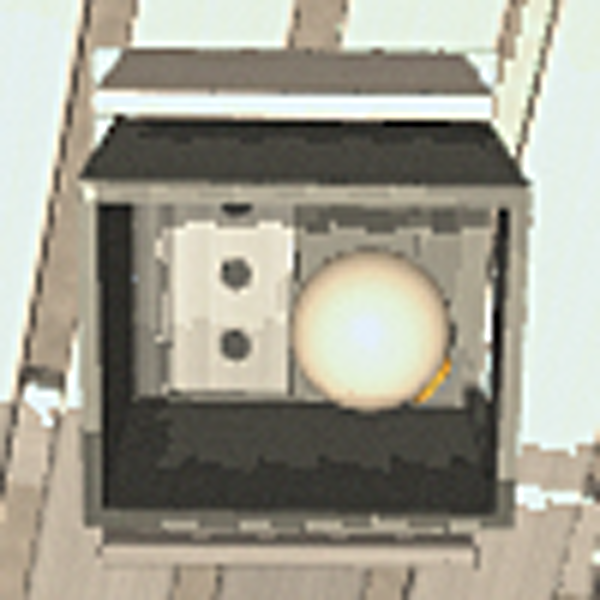

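Run:
```python
from h import *
d=load('wrist1'); s=load('scene0'); g=lambda a:(a[0]/6+275-.42,a[1]/6+150-.42)
C=[(80,182),(530,182),(515,525),(85,525)]; S=[(322.5,232.9),(317.5,259.4),(293,255),(300,229.4)]
Q=np.array([onz(d,*g(a),.118) for a in C]);print(Q.round(4),Q.mean(0).round(4))
e=(Q[1]+Q[2]-Q[0]-Q[3])/2; print(np.degrees(np.arctan2(e[1],e[0])),np.linalg.norm(e))
print(np.mean([tri([(d,*g(a)),(s,*b)])[0] for a,b in zip(C,S)],0).round(4))
o=arm.observe(); R=Ro.from_rotvec(o['ee_rot']).as_matrix()
print('need tool shift',(R.T@(np.array([*Q.mean(0)[:2],.113])-o['position'])/.04).round(3))
# stereo of the pad from wrist
```

```text
[[0.6208 0.0724 0.118 ]
 [0.6846 0.0844 0.118 ]
 [0.6942 0.0319 0.118 ]
 [0.6296 0.0197 0.118 ]] [0.6573 0.0521 0.118 ]
10.673874555019292 0.0653592023877821
[0.6576 0.0539 0.1189]
need tool shift [-0.03   0.023  2.889]
```

```bash
python3 -m pendant '[[[0,0.03,0.4,0,0,0,0],[0,0,0.6,0,0,0,0],[0,0,0.6,0,0,0,0],[0,0,0.6,0,0,0,0],[0,0,0.4,0,0,0,0],[0,0,0.28,0,0,0,0],[0,0,0,0,0,0,0],[0,0,0,0,0,0,0],[0,0,0,0,0,0,0]]]' 20; python3 -c "
from h import *
grab('wrist','wrist2');grab('scene','scene2')"
```

```text
clock: 1.45
position: [0.6589, 0.0539, 0.1151]
ee_rot: [2.005, 2.417, 0.003]
force: [0.7, 0.3, 0.7]
width: 1.0
```

View pics/wrist2.png

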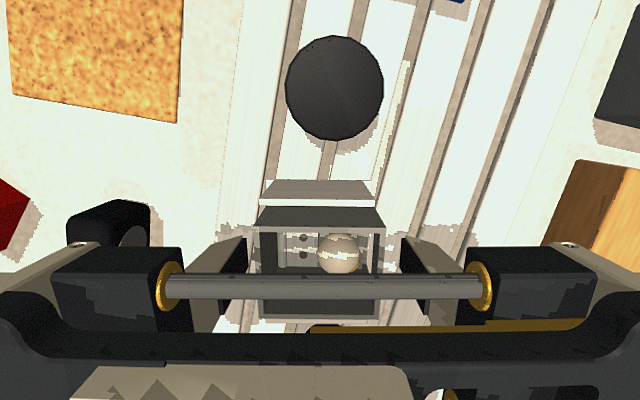

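View pics/scene2.png

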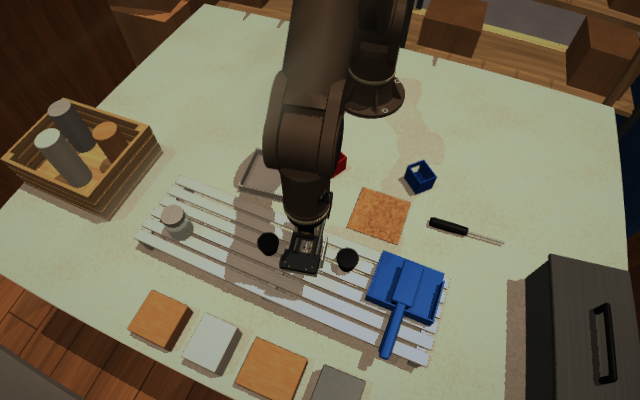

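Both fingers stand clear of the bin's ends. In the wrist view they are at x≈240 and x≈405, with the bin between x=255 and x=382. I'll close the gripper.

```bash
python3 -m pendant '[[[0,0,0,0,0,0,0.1],[0,0,0,0,0,0,0.2],[0,0,0,0,0,0,0.3],[0,0,0,0,0,0,0.35],[0,0,0,0,0,0,0.4],[0,0,0,0,0,0,0.5],[0,0,0,0,0,0,0.5],[0,0,0,0,0,0,0.5],[0,0,0,0,0,0,0.5]]]' 20
```

```text
clock: 2.3
position: [0.6577, 0.0538, 0.1136]
ee_rot: [-2.005, -2.418, 0.0]
force: [-3.3, -0.2, 4.9]
width: 0.721
```

The opening is 0.721, about 66 mm, which matches the bin's length. I'll lift straight up 76 mm.

```bash
python3 -m pendant '[[[0,0,0,0,0,0,0.6],[0,0,-0.1,0,0,0,0.6],[0,0,-0.2,0,0,0,0.6],[0,0,-0.3,0,0,0,0.6],[0,0,-0.4,0,0,0,0.6],[0,0,-0.4,0,0,0,0.6],[0,0,-0.3,0,0,0,0.6],[0,0,-0.2,0,0,0,0.6],[0,0,-0.1,0,0,0,0.6],[0,0,0,0,0,0,0.6],[0,0,0,0,0,0,0.6]]]' 20; python3 -c "
from h import *
grab('wrist','wrist3');grab('side','side3')
d=load('side3'); c=d['img'][110:250,200:360,::-1]; cv2.imwrite('pics/crop_i3.png',cv2.resize(c,None,fx=4,fy=4,interpolation=cv2.INTER_CUBIC))"
```

```text
clock: 3.22
position: [0.6577, 0.0539, 0.1932]
ee_rot: [-2.005, -2.418, 0.001]
force: [0.1, -0.5, -2.6]
width: 0.715
```

View pics/wrist3.png

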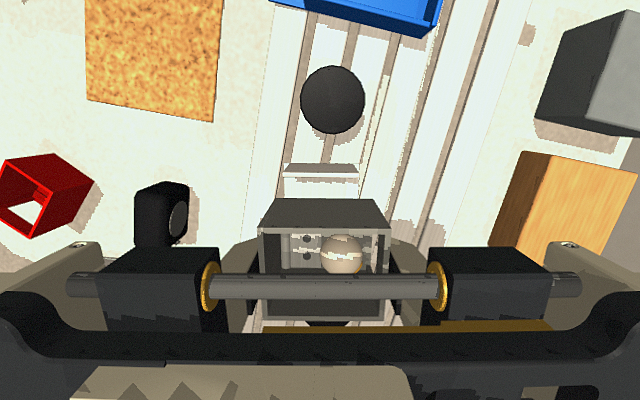

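View pics/crop_i3.png

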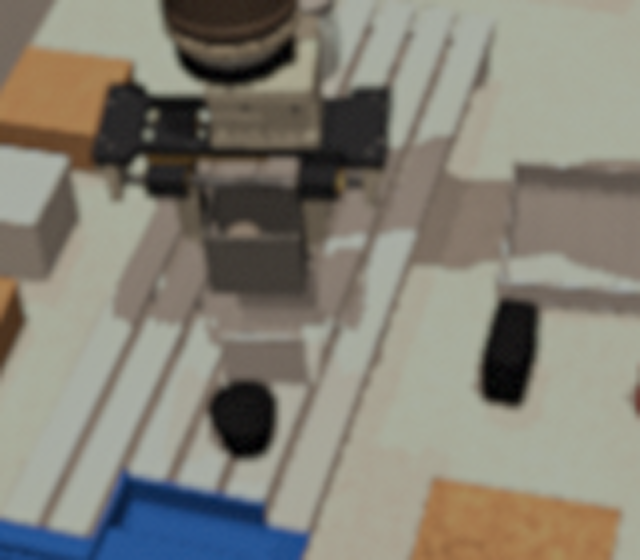

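The bin is up with its contents inside: the knob is at (342,253), and the force is -2.6 N, about the expected weight. I'll carry it to above the pad.

```bash
python3 -m pendant '[[[0.12,-0.14,0,0,0,0,0.6],[0.24,-0.28,0,0,0,0,0.6],[0.36,-0.42,0,0,0,0,0.6],[0.48,-0.56,0,0,0,0,0.6],[0.48,-0.56,0,0,0,0,0.6],[0.48,-0.56,0,0,0,0,0.6],[0.48,-0.56,0,0,0,0,0.6],[0.48,-0.56,0,0,0,0,0.6],[0.36,-0.42,0,0,0,0,0.6],[0.24,-0.28,0,0,0,0,0.6],[0.12,-0.14,0,0,0,0,0.6],[0,0,0,0,0,0.3,0.6],[0,0,0,0,0,0.5,0.6],[0,0,0,0,0,0.6,0.6],[0,0,0,0,0,0.5,0.6],[0,0,0,0,0,0.4,0.6],[0,0,0,0,0,0,0.6],[0,0,0,0,0,0,0.6]]]' 20
python3 - <<'E'
from h import *
grab('wrist','wrist4');grab('side','side4'); o=arm.observe();R=Ro.from_rotvec(o['ee_rot']).as_matrix();print(o['position'],R.round(3),o['joints'].round(3))
print((R.T@(np.array([.4545,.174,.0])-o['position'])/.04).round(3))
E
```

```text
clock: 4.82
position: [0.4541, 0.171, 0.1934]
ee_rot: [2.22, 2.223, -0.0]
force: [0.0, -0.2, -1.9]
width: 0.719
[0.45376793 0.17124636 0.19341658] [[-0.002  1.     0.   ]
 [ 1.     0.002 -0.   ]
 [-0.     0.    -1.   ]] [-0.42   0.272 -0.063  1.973  0.022  0.896 -0.492]
[0.07  0.018 4.835]
```

View pics/wrist4.png

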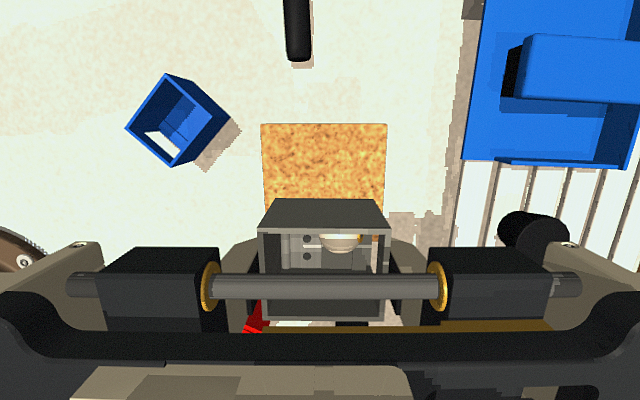

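View pics/side4.png

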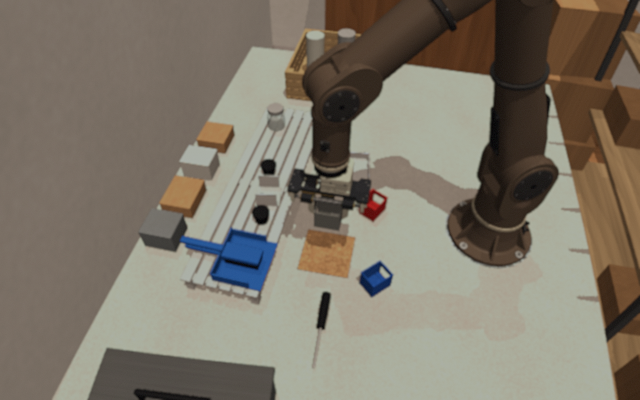

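Run:
```python
from h import *
d=load('wrist4')
for p in [(261,124),(387,124),(385,207),(264,197)]: print(onz(d,*p,.004).round(4))
for p in [(165,74),(229,118),(178,167),(127,125)]: print('blue',onz(d,*p,.056).round(4))
```

```text
[0.3864 0.2419 0.004 ]
[0.5237 0.2421 0.004 ]
[0.5272 0.1475 0.004 ]
[0.3852 0.1596 0.004 ]
blue [0.3144 0.2859 0.056 ]
blue [0.3683 0.2481 0.056 ]
blue [0.3151 0.2032 0.056 ]
blue [0.2723 0.2426 0.056 ]
```

```bash
python3 -m pendant '[[[0.05,0.03,0.1,0,0,0,0.6],[0,0,0.25,0,0,0,0.6],[0,0,0.4,0,0,0,0.6],[0,0,0.5,0,0,0,0.6],[0,0,0.5,0,0,0,0.6],[0,0,0.5,0,0,0,0.6],[0,0,0.4,0,0,0,0.6],[0,0,0.3,0,0,0,0.6],[0,0,0.2,0,0,0,0.6],[0,0,0.1,0,0,0,0.6],[0,0,0.05,0,0,0,0.6],[0,0,0.05,0,0,0,0.6],[0,0,0,0,0,0,0.6],[0,0,0,0,0,0,0.6],[0,0,0,0,0,0,0.6]]]' 20
```

```text
clock: 6.17
position: [0.4549, 0.1738, 0.06]
ee_rot: [2.219, 2.224, 0.002]
force: [-0.5, -0.3, -1.4]
width: 0.718
```

```bash
python3 -m pendant '[[[0,0,0.04,0,0,0,0.6],[0,0,0.03,0,0,0,0.6],[0,0,0.02,0,0,0,0.6],[0,0,0,0,0,0,0.6],[0,0,0,0,0,0,0.6]]]' 20
```

```text
clock: 6.58
position: [0.4545, 0.1736, 0.0559]
ee_rot: [2.219, 2.224, -0.0]
force: [0.4, -0.7, -2.0]
width: 0.718
```

```bash
python3 -m pendant '[[[0,0,0.02,0,0,0,0.6],[0,0,0.01,0,0,0,0.6],[0,0,0,0,0,0,0.6],[0,0,0,0,0,0,0.6]]]' 20;python3 -c "
from h import *
grab('scene','scene5')
d=load('scene5'); c=d['img'][160:260,320:430,::-1]; cv2.imwrite('pics/crop_s5.png',cv2.resize(c,None,fx=5,fy=5,interpolation=cv2.INTER_CUBIC))"
```

```text
clock: 6.92
position: [0.4546, 0.1737, 0.0555]
ee_rot: [2.219, 2.224, 0.001]
force: [-2.3, -1.0, 12.0]
width: 0.715
```

View pics/crop_s5.png

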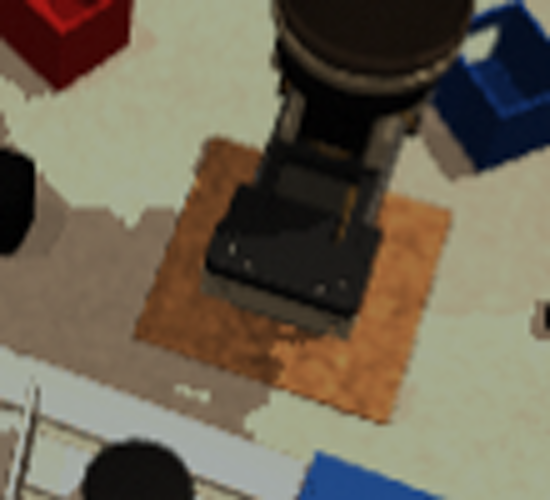

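The force jumped to +12 N at z=0.0555, so the bin is resting on the pad. I'll open the gripper and rise.

```bash
python3 -m pendant '[[[0,0,-0.02,0,0,0,0.28],[0,0,0,0,0,0,0.2],[0,0,0,0,0,0,0.1],[0,0,0,0,0,0,0],[0,0,0,0,0,0,0],[0,0,0,0,0,0,0],[0,0,0,0,0,0,0],[0,0,-0.2,0,0,0,0],[0,0,-0.5,0,0,0,0],[0,0,-0.7,0,0,0,0],[0,0,-0.8,0,0,0,0],[0,0,-0.8,0,0,0,0],[0,0,-0.8,0,0,0,0],[0,0,-0.5,0,0,0,0],[0,0,-0.2,0,0,0,0],[0,0,0,0,0,0,0],[0,0,0,0,0,0,0]]]' 20;python3 - <<'E'
from h import *
grab('wrist','wrist6'); o=arm.observe(); print(o['joints'].round(3))
E
```

```text
clock: 8.38
position: [0.4542, 0.1735, 0.2352]
ee_rot: [2.219, 2.224, -0.0]
force: [-1.0, -0.1, -0.4]
width: 0.998
[-0.422  0.228 -0.063  1.917  0.017  0.999 -0.491]
```

View pics/wrist6.png

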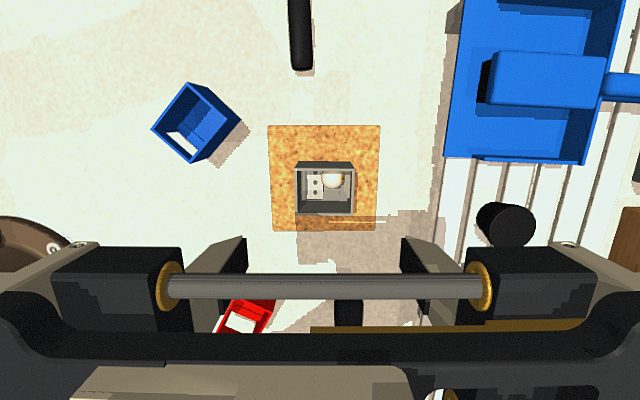

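The bin is standing on the pad at (325,188) with the knob and hinge inside. I'll turn the tool 90° so that it can take the bin by its sides.

```bash
python3 -m pendant '[[[0,0,0,0,0,-0.5,0],[0,0,0,0,0,-0.97,0],[0,0,0,0,0,-1,0],[0,0,0,0,0,-1,0],[0,0,0,0,0,-1,0],[0,0,0,0,0,-1,0],[0,0,0,0,0,-1,0],[0,0,0,0,0,-1,0],[0,0,0,0,0,-1,0],[0,0,0,0,0,-1,0],[0,0,0,0,0,-1,0],[0,0,0,0,0,-1,0],[0,0,0,0,0,-1,0],[0,0,0,0,0,-1,0],[0,0,0,0,0,-1,0],[0,0,0,0,0,-1,0],[0,0,0,0,0,-1,0],[0,0,0,0,0,-1,0],[0,0,0,0,0,-1,0],[0,0,0,0,0,-1,0]]]' 20;python3 -m pendant '[[[0,0,0,0,0,-0.16,0],[0,0,0,0,0,0,0],[0,0,0,0,0,0,0]]]'
python3 - <<'E'
from h import *
grab('wrist','wrist7'); grab('scene','scene7'); o=arm.observe(); print(o['joints'].round(3),o['position'],Ro.from_rotvec(o['ee_rot']).as_matrix().round(3))
E
```

```text
clock: 10.1
position: [0.4537, 0.1732, 0.2336]
ee_rot: [-0.011, -3.138, 0.002]
force: [-0.0, -0.1, -0.2]
width: 1.0
clock: 10.35
position: [0.4541, 0.1734, 0.2346]
ee_rot: [-0.001, -3.14, 0.001]
force: [-0.2, 0.9, 0.1]
width: 0.998
[-0.215  0.247 -0.314  1.899  0.089  1.009  1.003] [0.45431985 0.17357027 0.23505698] [[-1.    -0.    -0.001]
 [-0.     1.    -0.   ]
 [ 0.001 -0.    -1.   ]]
```

View pics/wrist7.png

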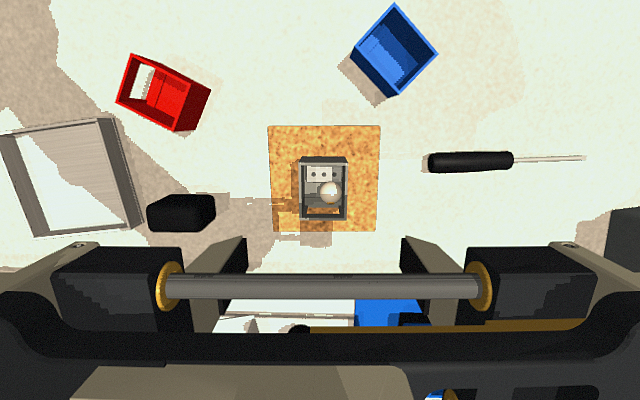

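View pics/scene7.png

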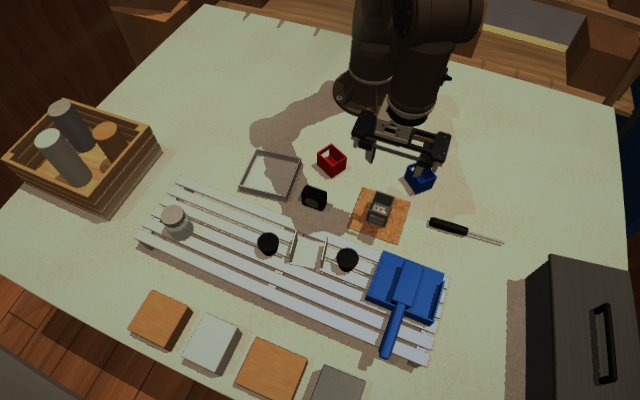

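Both views now show the whole tray (scene 240–302, 152–198; wrist 0–140, 117–238) and the bin on the pad. I'll crop both to measure them.

Run:
```python
from h import *
def cr(t,x0,y0,x1,y1,f,n):
    d=load(t); cv2.imwrite(f'pics/{n}.png',cv2.resize(d['img'][y0:y1,x0:x1,::-1],None,fx=f,fy=f,interpolation=cv2.INTER_CUBIC))
cr('scene7',230,140,310,210,8,'crop_s7');cr('wrist7',0,105,150,245,4,'crop_w7');cr('wrist7',260,120,390,240,5,'crop_w7b');cr('scene7',340,170,420,250,7,'crop_s7b')
```

```text
(no output)
```

View pics/crop_s7.png

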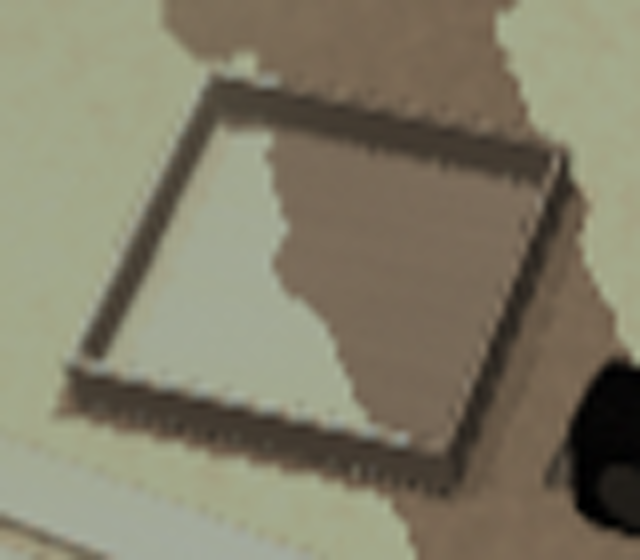

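View pics/crop_w7.png

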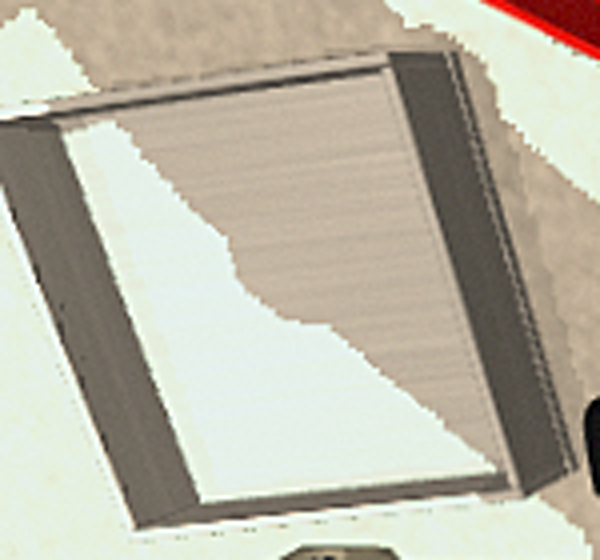

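View pics/crop_w7b.png

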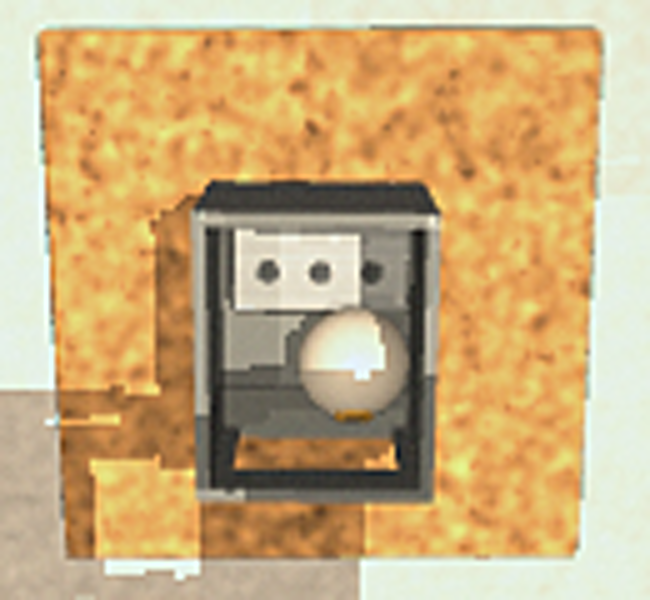

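View pics/crop_s7b.png

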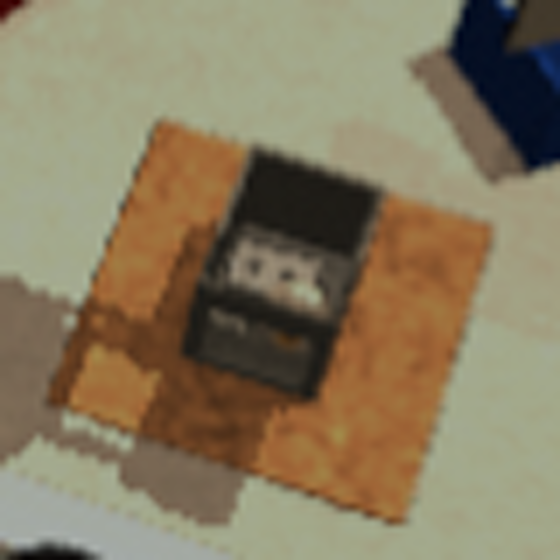

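Run:
```python
from h import *
w=load('wrist7');s=load('scene7')
gw=lambda a:(a[0]/4-.4,a[1]/4+105-.4); gs=lambda a:(a[0]/8+230-.4,a[1]/8+140-.4)
W=[(388,52),(522,495),(135,527)];S=[(568,150),(456,458),(72,365)]
for a,b in zip(W,S): 
    X,r=tri([(w,*gw(a)),(s,*gs(b))]); print(X.round(4),np.round(r[0],4),onz(w,*gw(a),.03).round(4),onz(s,*gs(b),.03).round(4))
Q=np.array([onz(s,*gs(b),.03) for b in [(212,76)]+S]); print(Q.round(4),Q.mean(0),[np.linalg.norm(Q[i]-Q[i-1]).round(4) for i in range(4)])
# floor corners (inside)
print('floor z', [zpt(w,*p).round(4) for p in [(60,190),(100,170),(80,140)]])
gb=lambda a:(a[0]/5+260-.4,a[1]/5+120-.4)
B=np.array([onz(w,*gb(a),.06) for a in [(192,212),(442,212),(433,500),(203,500)]]); print('bin',B.round(4),B.mean(0).round(4),[np.linalg.norm(B[i]-B[i-1]).round(4) for i in range(4)])
gc=lambda a:(a[0]/7+340-.4,a[1]/7+170-.4)
Sb=[(250,150),(383,190),(320,318),(192,285)]
for a,b in zip([(192,212),(442,212),(433,500),(203,500)],Sb): print(tri([(w,*gb(a)),(s,*gc(b))])[0].round(4))
Pw=np.array([onz(w,*gb(a),.004) for a in [(38,28),(602,28),(578,556),(66,556)]]);print('pad',Pw.round(4),Pw.mean(0).round(4))
```

```text
[ 0.3742 -0.0898  0.0272] 0.0014 [ 0.3736 -0.0893  0.03  ] [ 0.3775 -0.0875  0.03  ]
[ 0.5107 -0.0726  0.0292] 0.0025 [ 0.51  -0.075  0.03 ] [ 0.5127 -0.0699  0.03  ]
[ 0.524  -0.2118  0.0258] 0.0019 [ 0.5218 -0.2097  0.03  ] [ 0.5277 -0.2079  0.03  ]
[[ 0.3945 -0.2224  0.03  ]
 [ 0.3775 -0.0875  0.03  ]
 [ 0.5127 -0.0699  0.03  ]
 [ 0.5277 -0.2079  0.03  ]] [ 0.45310521 -0.14693638  0.03      ] [np.float64(0.134), np.float64(0.1359), np.float64(0.1364), np.float64(0.1388)]
floor z [array([ 0.4657, -0.1816,  0.003 ]), array([ 0.439 , -0.1192,  0.0036]), array([ 0.4003, -0.1375,  0.0035])]
bin [[0.4219 0.1452 0.06  ]
 [0.4219 0.199  0.06  ]
 [0.4875 0.1984 0.06  ]
 [0.4875 0.146  0.06  ]] [0.4547 0.1721 0.06  ] [np.float64(0.0656), np.float64(0.0538), np.float64(0.0656), np.float64(0.0524)]
[0.4225 0.1459 0.0554]
[0.4223 0.1989 0.0573]
[0.487  0.1952 0.0623]
[0.4885 0.1454 0.0573]
pad [[0.3844 0.1034 0.004 ]
 [0.3845 0.2421 0.004 ]
 [0.5235 0.243  0.004 ]
 [0.5234 0.1035 0.004 ]] [0.4539 0.173  0.004 ]
```

The bin is at (0.4547, 0.173) with yaw 0 and rim z ≈ 0.058 by two views. The pad centre is (0.454, 0.173). The tray centre is (0.451, -0.147) with yaw about 7°, its floor at z≈0.0035. I'll descend onto the bin's sides.

```bash
python3 -m pendant '[[[0,0,0.3,0,0,0,0],[0,-0.02,0.6,0,0,0,0],[0,0,0.7,0,0,0,0],[0,0,0.7,0,0,0,0],[0,0,0.7,0,0,0,0],[0,0,0.7,0,0,0,0],[0,0,0.5,0,0,0,0],[0,0,0.3,0,0,0,0],[0,0,0.2,0,0,0,0],[0,0,0.1,0,0,0,0],[0,0,0,0,0,0,0],[0,0,0,0,0,0,0]]]' 20; python3 -c "
from h import *
grab('wrist','wrist8'); o=arm.observe(); print(o['position'],o['joints'].round(3))"
```

```text
clock: 11.45
position: [0.4549, 0.1731, 0.044]
ee_rot: [-0.003, 3.141, 0.0]
force: [0.1, -0.9, -0.5]
width: 1.004
[0.45508807 0.17314802 0.04429298] [-0.286  0.514 -0.247  2.096  0.23   0.556  0.874]
```

View pics/wrist8.png

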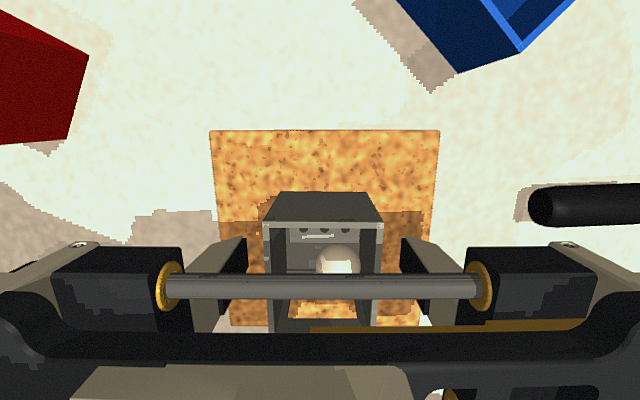

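The fingers stand at x≈240 and x≈405, clear on both sides of the bin (263–382), and the mouth is free. I'll close on it.

```bash
python3 -m pendant '[[[0,0,0.05,0,0,0,0.1],[0,0,0,0,0,0,0.2],[0,0,0,0,0,0,0.3],[0,0,0,0,0,0,0.35],[0,0,0,0,0,0,0.4],[0,0,0,0,0,0,0.45],[0,0,0,0,0,0,0.5],[0,0,0,0,0,0,0.6],[0,0,0,0,0,0,0.7],[0,0,0,0,0,0,0.7],[0,0,0,0,0,0,0.7]]]' 25
```

```text
clock: 12.42
position: [0.4546, 0.1728, 0.0416]
ee_rot: [-0.003, 3.142, -0.0]
force: [0.1, -0.7, 3.1]
width: 0.587
```

The opening is 0.587, about 54 mm, the bin's width. I'll lift and carry it level towards the tray.

```bash
python3 -m pendant '[[[0,0,-0.05,0,0,0,0.8],[0,0,-0.2,0,0,0,0.8],[0,0,-0.4,0,0,0,0.8],[0,0,-0.5,0,0,0,0.8],[0,0,-0.5,0,0,0,0.8],[0,0,-0.35,0,0,0,0.8],[0,0,-0.16,0,0,0,0.8],[0,-0.1,0,0,0,0,0.8],[0,-0.2,0,0,0,0,0.8],[0,0,0,0,0,0,0.8],[0,0,0,0,0,0,0.8]]]' 25; python3 -c "
from h import *
grab('wrist','wrist9');o=arm.observe(); print(o['position'],o['joints'].round(3))"
```

```text
clock: 13.33
position: [0.4539, 0.1596, 0.127]
ee_rot: [0.001, -3.14, 0.002]
force: [0.1, 0.9, -2.1]
width: 0.584
[0.45406187 0.16014036 0.12707293] [-0.218  0.376 -0.295  2.038  0.157  0.75   0.963]
```

View pics/wrist9.png

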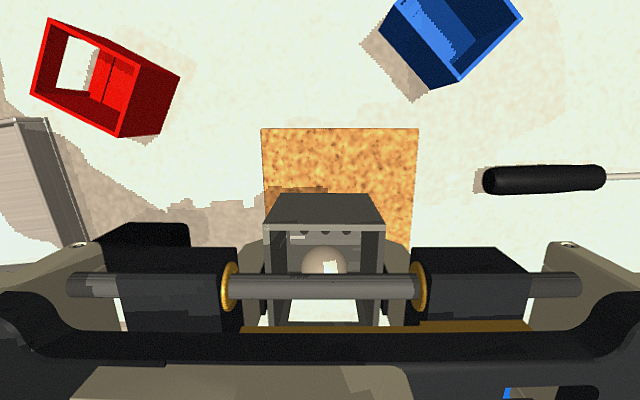

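```bash
python3 -m pendant '[[[0.03,-0.2,0,0,0,0,0.8],[0.06,-0.4,0,0,0,0,0.8],[0.06,-0.6,0,0,0,0,0.8],[0.06,-0.75,0,0,0,0,0.8],[0.06,-0.75,0,0,0,0,0.8],[0.06,-0.75,0,0,0,0,0.8],[0.06,-0.75,0,0,0,0,0.8],[0.06,-0.75,0,0,0,0,0.8],[0.06,-0.75,0,0,0,0,0.8],[0.06,-0.75,0,0,0,0,0.8],[0.06,-0.6,0,0,0,0,0.8],[0.06,-0.4,0,0,0,0,0.8],[0.04,-0.2,0,0,0,0,0.8],[0,0,0,0,0,0,0.8],[0,0,0,0,0,0,0.8]]]' 25; python3 -c "
from h import *
grab('wrist','wrist10');o=arm.observe(); print(o['position'],o['joints'].round(3))"
```

```text
clock: 14.63
position: [0.4258, -0.1447, 0.1278]
ee_rot: [0.003, -3.141, -0.001]
force: [0.1, -0.4, -1.5]
width: 0.586
[ 0.42600623 -0.14404323  0.12781013] [ 0.383  0.323 -0.215  2.115  0.103  0.713  1.674]
```

View pics/wrist10.png

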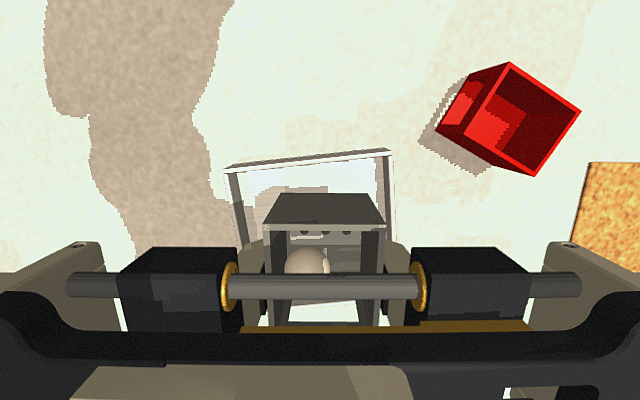

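Run:
```python
from h import *
d=load('wrist10')
for p in [(225,165),(392,150)]: print(onz(d,*p,.03).round(4))
for p in [(510,62),(580,110),(435,128),(537,176)]: print('red',onz(d,*p,.056).round(3))
```

```text
[ 0.3853 -0.2257  0.03  ]
[ 0.3731 -0.0906  0.03  ]
red [ 0.312 -0.021  0.056]
red [0.342 0.035 0.056]
red [ 0.355 -0.067  0.056]
red [0.389 0.013 0.056]
```

The tray's near corners are at (0.385, -0.226) and (0.373, -0.091), which puts its centre at about (0.449, -0.150), in agreement with the earlier value. I'll lower the bin level to just above the rim and then tip gently.

```bash
python3 -m pendant '[[[-0.03,-0.03,0.1,0,0,0,0.8],[-0.05,-0.03,0.25,0,0,0,0.8],[-0.05,-0.04,0.3,0,0,0,0.8],[-0.05,0,0.3,0,0,0,0.8],[-0.02,0,0.2,0,0,0,0.8],[0,0,0.1,0,0,0,0.8],[0,0,0,0,0.15,0,0.8],[0,0,0,0,0.3,0,0.8],[0,0,0,0,0.4,0,0.8],[0,0,0,0,0.4,0,0.8],[0,0,0,0,0.4,0,0.8],[0,0,0,0,0.4,0,0.8],[0,0,0,0,0.3,0,0.8],[0,0,0,0,0.15,0,0.8],[0,0,0,0,0,0,0.8],[0,0,0,0,0,0,0.8]]]' 25; python3 -c "
from h import *
grab('wrist','wrist11');grab('scene','scene11');o=arm.observe(); R=Ro.from_rotvec(o['ee_rot']).as_matrix();print(o['position'],o['joints'].round(3),np.degrees(np.arccos(-R[2,2])))
d=load('scene11'); c=d['img'][120:230,210:330,::-1]; cv2.imwrite('pics/crop_s11.png',cv2.resize(c,None,fx=5,fy=5,interpolation=cv2.INTER_CUBIC))"
```

```text
clock: 16.02
position: [0.4341, -0.1491, 0.078]
ee_rot: [0.003, -2.942, 0.0]
force: [-0.0, -0.4, -1.8]
width: 0.589
[ 0.43372537 -0.14921084  0.0780408 ] [ 0.311  0.505 -0.167  1.992  0.149  0.854  1.62 ] 11.438672483857525
```

View pics/crop_s11.png

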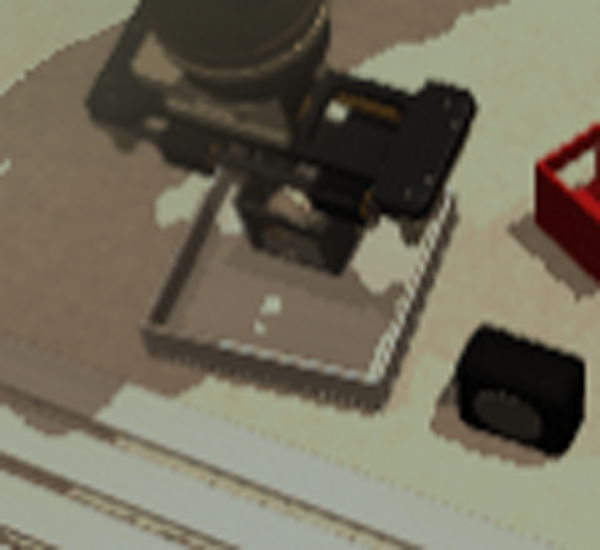

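View pics/wrist11.png

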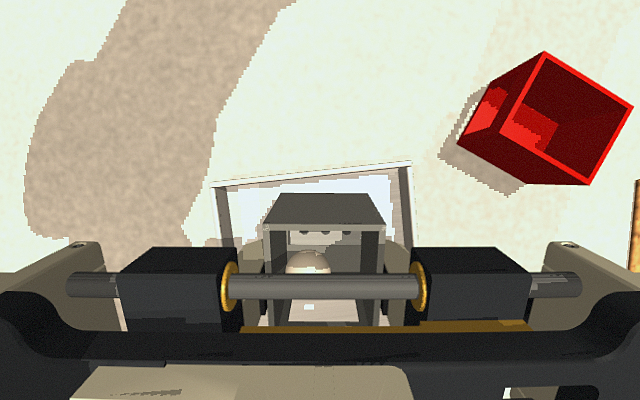

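The tip goes the right way: it reads 11.4°, with the mouth dipping into the tray at crop (300,250) and everything still in the bin. I'll go on to about 40°, lowering about 10 mm as it tips.

```bash
python3 -m pendant '[[[-0.01,0,0.04,0,0.2,0,0.8],[-0.015,0,0.04,0,0.35,0,0.8],[-0.015,0,0.04,0,0.4,0,0.8],[-0.02,0,0.04,0,0.4,0,0.8],[-0.02,0,0.04,0,0.45,0,0.8],[-0.02,0,0.03,0,0.45,0,0.8],[0,0,0,0,0.45,0,0.8],[0,0,0,0,0.45,0,0.8],[0,0,0,0,0.45,0,0.8],[0,0,0,0,0.45,0,0.8],[0,0,0,0,0.45,0,0.8],[0,0,0,0,0.45,0,0.8],[0,0,0,0,0.45,0,0.8],[0,0,0,0,0.4,0,0.8],[0,0,0,0,0.3,0,0.8],[0,0,0,0,0.14,0,0.8],[0,0,0,0,0,0,0.8],[0,0,0,0,0,0,0.8]]]' 25; python3 -c "
from h import *
grab('wrist','wrist12');grab('scene','scene12');o=arm.observe(); R=Ro.from_rotvec(o['ee_rot']).as_matrix();print(o['position'],o['joints'].round(3),np.degrees(np.arccos(-R[2,2])))
d=load('scene12'); c=d['img'][120:230,210:330,::-1]; cv2.imwrite('pics/crop_s12.png',cv2.resize(c,None,fx=5,fy=5,interpolation=cv2.INTER_CUBIC))"
```

```text
clock: 17.62
position: [0.4355, -0.1492, 0.0678]
ee_rot: [0.002, -2.443, 0.001]
force: [0.5, -0.6, -2.3]
width: 0.583
[ 0.43537214 -0.14928764  0.06815079] [ 0.211  0.8   -0.108  1.639  0.15   1.407  1.602] 40.01868021630343
```

View pics/crop_s12.png

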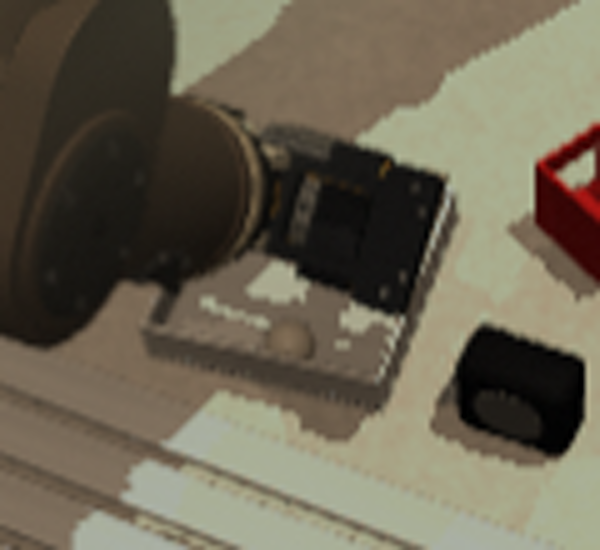

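View pics/wrist12.png

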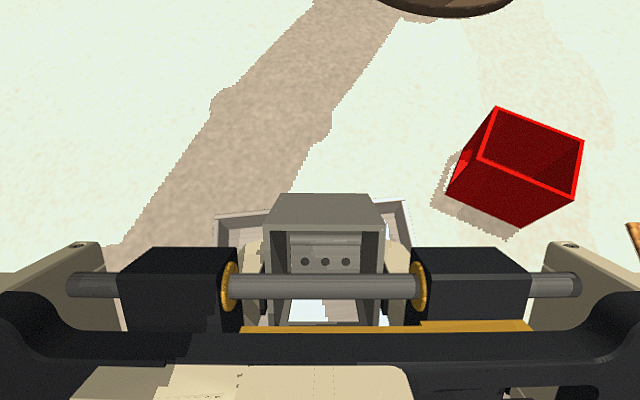

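At 40.0° the knob lies in the tray, scene crop (290,340), and the hinge's three holes still show inside the bin at wrist (305–346,262). I'll hold a moment and look again.

```bash
python3 -m pendant '[[[0,0,0,0,0,0,0.8],[0,0,0,0,0,0,0.8],[0,0,0,0,0,0,0.8],[0,0,0,0,0,0,0.8],[0,0,0,0,0,0,0.8],[0,0,0,0,0,0,0.8]]]' 25; python3 -c "
from h import *
grab('scene','scene13');o=arm.observe()
for n in ['scene12','scene13']:
    d=load(n); print(onz(d,290/5+210-.4,340/5+120-.4,.0175).round(3))
d=load('scene13'); c=d['img'][120:230,210:330,::-1]; cv2.imwrite('pics/crop_s13.png',cv2.resize(c,None,fx=5,fy=5,interpolation=cv2.INTER_CUBIC))"
```

```text
clock: 18.22
position: [0.4354, -0.1492, 0.068]
ee_rot: [0.002, -2.443, 0.001]
force: [0.1, -0.4, -1.6]
width: 0.591
[ 0.498 -0.135  0.017]
[ 0.498 -0.135  0.017]
```

View pics/crop_s13.png

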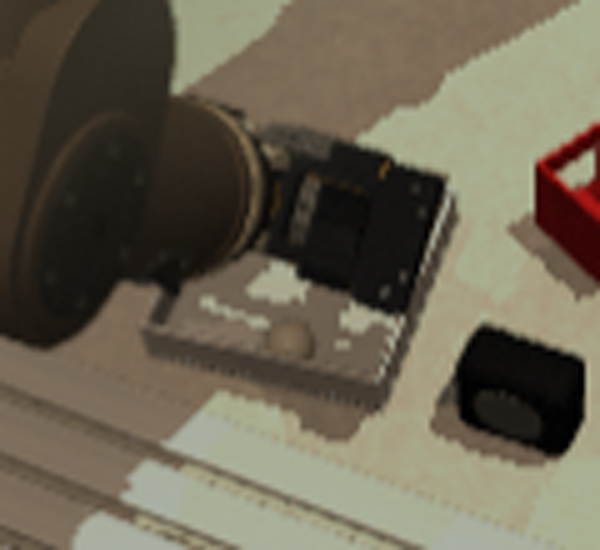

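The knob is at rest against the tray's far wall, at about (0.498, -0.135). I'll rise and level the bin.

```bash
python3 -m pendant '[[[0.1,0,-0.12,0,0,0,0.8],[0.15,0,-0.18,0,0,0,0.8],[0.15,0,-0.18,0,0,0,0.8],[0.08,0,-0.1,0,-0.2,0,0.8],[0,0,0,0,-0.4,0,0.8],[0,0,0,0,-0.55,0,0.8],[0,0,0,0,-0.6,0,0.8],[0,0,0,0,-0.6,0,0.8],[0,0,0,0,-0.6,0,0.8],[0,0,0,0,-0.6,0,0.8],[0,0,0,0,-0.6,0,0.8],[0,0,0,0,-0.6,0,0.8],[0,0,0,0,-0.6,0,0.8],[0,0,0,0,-0.6,0,0.8],[0,0,0,0,-0.6,0,0.8],[0,0,0,0,-0.6,0,0.8],[0,0,0,0,-0.6,0,0.8],[0,0,0,0,-0.55,0,0.8],[0,0,0,0,-0.3,0,0.8],[0,0,0,0,-0.13,0,0.8]]]' 25;python3 -m pendant '[[[0,0,0,0,0,0,0.8],[0,0,0,0,0,0,0.8]]]' 25; python3 -c "
from h import *
grab('wrist','wrist14');o=arm.observe(); R=Ro.from_rotvec(o['ee_rot']).as_matrix();print(R.round(4),o['position'],o['joints'].round(3))"
```

```text
clock: 19.93
position: [0.4348, -0.1495, 0.099]
ee_rot: [-0.002, 3.14, -0.001]
force: [0.3, 0.3, -1.7]
width: 0.588
clock: 20.1
position: [0.4358, -0.1493, 0.0986]
ee_rot: [0.003, -3.141, 0.001]
force: [0.6, 0.2, -2.1]
width: 0.589
[[-1.0e+00 -2.1e-03 -6.0e-04]
 [-2.1e-03  1.0e+00 -2.0e-04]
 [ 6.0e-04 -2.0e-04 -1.0e+00]] [ 0.43606581 -0.14919909  0.09842979] [ 0.367  0.385 -0.194  2.119  0.121  0.649  1.664]
```

View pics/wrist14.png

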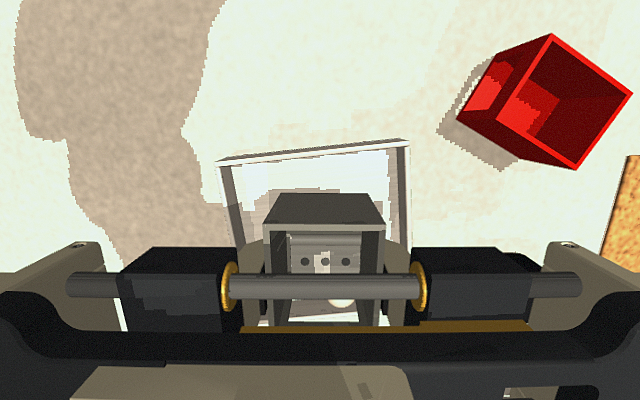

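The bin is level again with the hinge inside at wrist (322,262), and it has not slipped in the jaws. I'll carry it back above the pad.

```bash
python3 -m pendant '[[[0,0,-0.15,0,0,0,0.8],[0,0,-0.3,0,0,0,0.8],[0,0.1,-0.3,0,0,0,0.8],[-0.03,0.3,-0.05,0,0,0,0.8],[-0.04,0.5,0,0,0,0,0.8],[-0.05,0.7,0,0,0,0,0.8],[-0.05,0.75,0,0,0,0,0.8],[-0.05,0.75,0,0,0,0,0.8],[-0.05,0.75,0,0,0,0,0.8],[-0.05,0.75,0,0,0,0,0.8],[-0.05,0.75,0,0,0,0,0.8],[-0.04,0.75,0,0,0,0,0.8],[-0.04,0.7,0,0,0,0,0.8],[-0.02,0.6,0,0,0,0,0.8],[0,0.4,0,0,0,0,0.8],[0,0.25,0,0,0,0,0.8],[0,0,0,0,0,0,0.8],[0,0,0,0,0,0,0.8],[0,0,0,0,0,0,0.8]]]' 25; python3 -c "
from h import *
grab('wrist','wrist15');grab('scene','scene15');o=arm.observe(); R=Ro.from_rotvec(o['ee_rot']).as_matrix();print(R.round(4),o['position'],(R.T@(np.array([.4543,.1735,.0416])-o['position'])/.04).round(3))"
```

```text
clock: 21.73
position: [0.4539, 0.1713, 0.13]
ee_rot: [0.001, -3.14, 0.002]
force: [0.5, 0.4, -1.6]
width: 0.585
[[-1.0e+00  1.0e-04 -1.1e-03]
 [ 1.0e-04  1.0e+00 -9.0e-04]
 [ 1.1e-03 -9.0e-04 -1.0e+00]] [0.45399449 0.17127142 0.13000533] [-0.01   0.058  2.21 ]
```

View pics/wrist15.png

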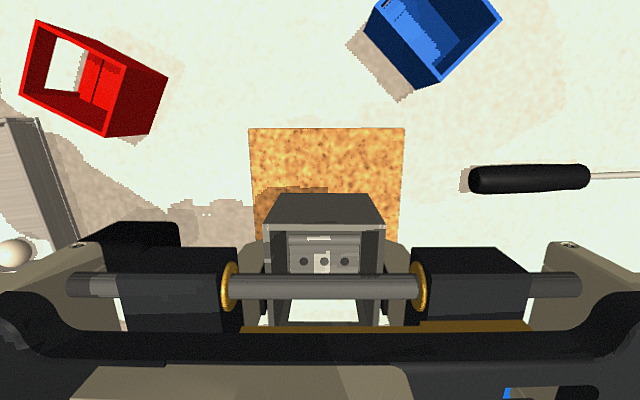

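View pics/scene15.png

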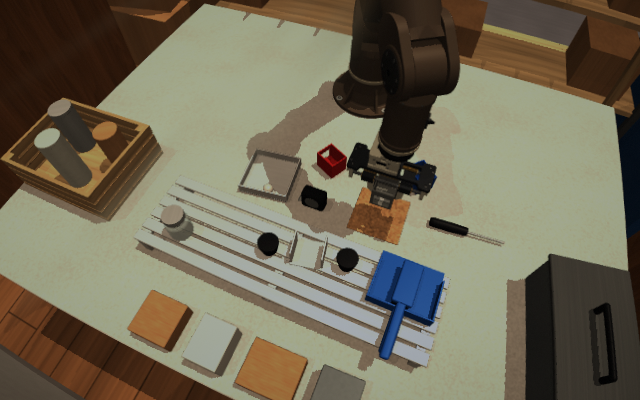

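The knob is in the tray at scene (268,187), and the bin is level above the pad. I'll lower it.

```bash
python3 -m pendant '[[[0,0.03,0.1,0,0,0,0.8],[0,0.03,0.25,0,0,0,0.8],[0,0,0.4,0,0,0,0.8],[0,0,0.4,0,0,0,0.8],[0,0,0.35,0,0,0,0.8],[0,0,0.25,0,0,0,0.8],[0,0,0.15,0,0,0,0.8],[0,0,0.1,0,0,0,0.8],[0,0,0.06,0,0,0,0.8],[0,0,0.04,0,0,0,0.8],[0,0,0,0,0,0,0.8],[0,0,0,0,0,0,0.8]]]' 25
```

```text
clock: 22.83
position: [0.4541, 0.1754, 0.0465]
ee_rot: [0.003, -3.142, -0.0]
force: [0.3, 0.7, -1.5]
width: 0.587
```

```bash
python3 -m pendant '[[[0,-0.03,0.03,0,0,0,0.8],[0,0,0.03,0,0,0,0.8],[0,0,0.02,0,0,0,0.8],[0,0,0.02,0,0,0,0.8],[0,0,0.01,0,0,0,0.8],[0,0,0,0,0,0,0.8],[0,0,0,0,0,0,0.8]]]' 25
```

```text
clock: 23.42
position: [0.4538, 0.1741, 0.0417]
ee_rot: [0.003, -3.141, -0.0]
force: [-0.1, -0.4, -1.8]
width: 0.585
```

```bash
python3 -m pendant '[[[0,0,0.02,0,0,0,0.8],[0,0,0.01,0,0,0,0.8],[0,0,0,0,0,0,0.8],[0,0,0,0,0,0,0.8]]]' 25
```

```text
clock: 23.75
position: [0.4538, 0.1741, 0.0416]
ee_rot: [0.003, -3.141, 0.0]
force: [-4.9, -3.0, 18.5]
width: 0.586
```

The force is +18.5 N up, so the bin is on the pad. I'll open, rise clear and check.

```bash
python3 -m pendant '[[[0,0,-0.03,0,0,0,0.8],[0,0,0,0,0,0,0.4],[0,0,0,0,0,0,0.3],[0,0,0,0,0,0,0.2],[0,0,0,0,0,0,0.1],[0,0,0,0,0,0,0],[0,0,0,0,0,0,0],[0,0,0,0,0,0,0],[0,0,0,0,0,0,0],[0,0,-0.2,0,0,0,0],[0,0,-0.5,0,0,0,0],[0,0,-0.7,0,0,0,0],[0,0,-0.8,0,0,0,0],[0,0,-0.8,0,0,0,0],[0,0,-0.8,0,0,0,0],[0,0,-0.6,0,0,0,0],[0,0,-0.3,0,0,0,0],[0,0,0,0,0,0,0],[0,0,0,0,0,0,0]]]' 25; python3 -c "
from h import *
w=grab('wrist','wrist16');grab('scene','scene16');grab('side','side16')
cv2.imwrite('pics/crop_w16.png',cv2.resize(w['img'][120:240,260:390,::-1],None,fx=5,fy=5,interpolation=cv2.INTER_CUBIC))"
```

```text
clock: 25.33
position: [0.4541, 0.1741, 0.2305]
ee_rot: [-0.003, 3.141, 0.001]
force: [0.6, -0.6, -0.4]
width: 1.001
```

View pics/wrist16.png

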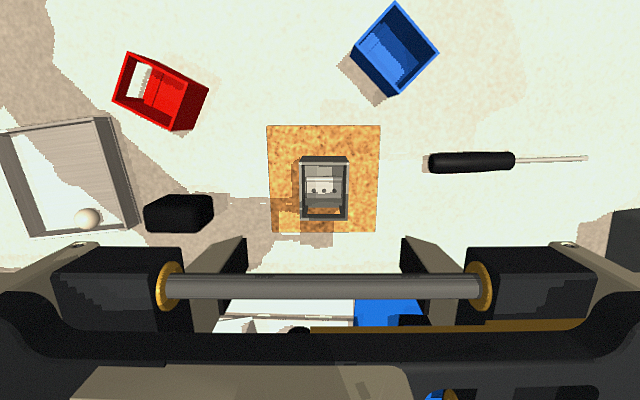

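View pics/crop_w16.png

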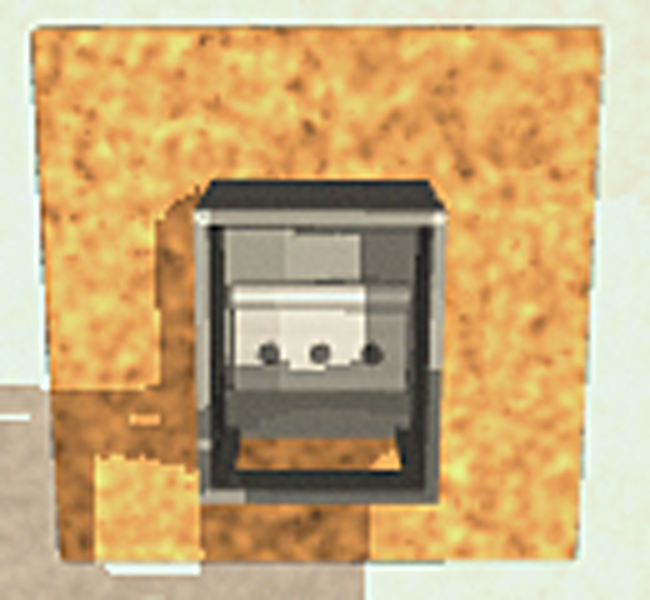

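View pics/scene16.png

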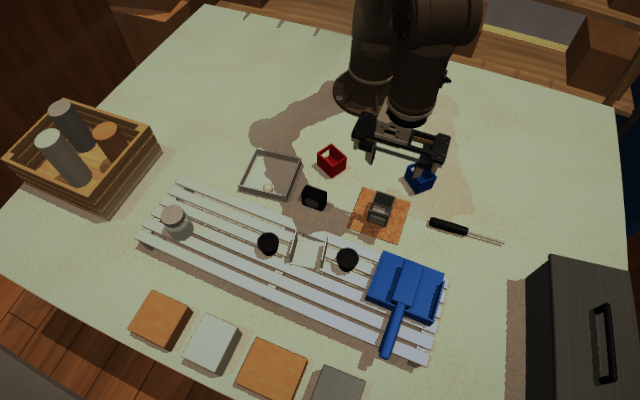

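View pics/side16.png

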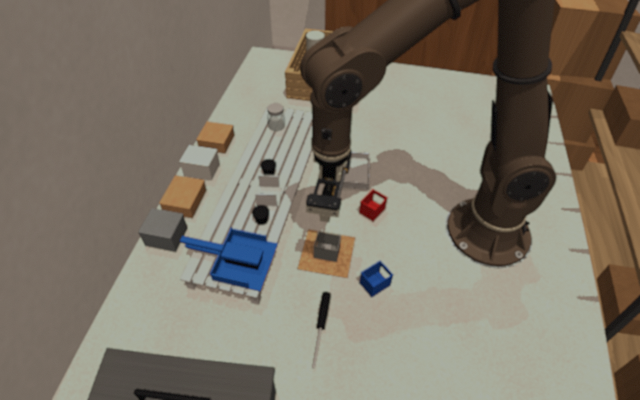

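Run:
```python
from h import *
w=load('wrist16');s=load('scene16')
gb=lambda a:(a[0]/5+260-.4,a[1]/5+120-.4)
B=np.array([onz(w,*gb(a),.06) for a in [(195,212),(445,212),(438,500),(205,500)]]); print('bin',B.mean(0).round(4),'yaw',np.degrees(np.arctan2(*(B[2]+B[3]-B[0]-B[1])[[1,0]])))
P=np.array([onz(w,*gb(a),.004) for a in [(32,28),(602,28),(577,560),(60,560)]]);print('pad',P.mean(0).round(4))
print('knob',tri([(w,88,218),(s,268,188)]))
a=load('scene7')['img'].astype(int);d=np.abs(a-s['img'].astype(int)).max(2)>40
n,l,st,c=cv2.connectedComponentsWithStats(d.astype(np.uint8)); print([(st[i,:5].tolist()) for i in range(1,n) if st[i,4]>15])
print(arm.observe()['force'])
```

```text
bin [0.4541 0.1737 0.06  ] yaw 0.40407769182674647
pad [0.4542 0.1731 0.004 ]
knob (array([ 0.49955678, -0.13293594,  0.01903902]), [np.float64(0.00031741842586152793), np.float64(0.00031741842586154533)])
[[443, 74, 9, 10, 46], [389, 101, 46, 18, 89], [386, 112, 66, 25, 175], [351, 117, 8, 17, 21], [378, 119, 11, 4, 17], [385, 124, 11, 8, 33], [384, 131, 11, 4, 20], [414, 134, 20, 7, 33], [375, 136, 32, 10, 39], [411, 139, 13, 5, 23], [376, 140, 45, 14, 120], [411, 143, 12, 5, 24], [376, 144, 44, 15, 89], [353, 146, 13, 6, 32], [376, 149, 41, 14, 94], [377, 205, 9, 9, 32]]
[-0.35332099 -0.51270777 -1.0881483 ]
```

The bin is within 1 mm of the pad's centre. The knob is at rest in the tray at z≈0.019, and the hinge is in the bin. Apart from the arm and the knob now missing from the bin, nothing in the scene has changed. I'll hand the job in.

```bash
python3 -c "
from cell import arm
print(arm.sign_off())"
```

```text
the job is handed in; nothing more can be done
None
```

The job is done as asked and handed in at about 25.5 s of the 72 s allowed.

I lifted the grey bin straight out of its bay by its ends, set it level on the pad and let go. I then took it by its two sides and tipped it mouth-down to a measured 40.0° low over the tray. I held it there until the knob lay still in the tray, then levelled it and stood it back on the pad.

**Last checks:**
- **Bin:** its centre is at (0.454, 0.174), against a pad centre of (0.454, 0.173), with yaw about 0.4°.
- **Hinge:** it is still in the bin, but it has slid from the back wall towards the sill.
- **Knob:** two views agree to 0.3 mm that it rests in the tray at (0.500, -0.133, 0.019). With its 14 mm radius on a tray floor at about 3.5 mm, its centre should be at 0.0175, so it agrees to about 1.5 mm.
- **Other things:** comparing scene pictures from before and after tipping shows changes only at the arm and inside the bin. No separate check was run against the first pictures.
- **Robot:** the gripper is open about 0.19 m above the bin and touches nothing.

No check failed. The one mismatch was between cameras: single-view positions differed by 2 to 5 mm, close to the stated calibration, so I used points from two views or the average.

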